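# Hang the brush-washing pail and snap its retaining cover shut

### The arm

A 6-joint arm with a two-finger parallel gripper is mounted at the origin on the work surface. World frame = base frame: x ahead of the robot, y to its left, z up, the work surface at z = 0. Lengths are in m, angles in rad, forces in N, time in s.
With the tool pointing down it reaches from about 0.325 to 0.925 m from the base axis. Payload 3.1 kg.
Tool frame: the origin (TCP) lies midway between the tips of the shut fingers; the grasp point (between the pads) lies robot.tcp_to_grasp behind it (robot.tcp_to_grasp is the distance from the TCP to the grasp point, in m); z points along the fingers, y is the line along which they close (so a half turn about z gives the same grasp; the last joint's range is limited). The gripper opens to 85 mm and grips with 20 to 120 N. Pads are 22 mm wide; open, the fingers measure 114 mm over their backs; the gripper's body (76 mm by 85 mm) begins 54 mm behind the grasp point. The pads swing forward as they close: fully open they stand 13 mm farther back than shut.
Start: joints at [-1.41, 0.217, 1.613, -0, 1.311, -0.112], TCP at [0.168, -0.602, 0.231] pointing down, gripper open.
Joint ranges: [-2.75, 2.75], [-0.78, 2.1], [0.31, 2.55], [-1.13, 4.27], [0.13, 2.63], [-2.58, 2.58]. Speed limits (rad/s): [2.79, 2.79, 3.14, 3.14, 3.14, 3.14].

### API

Orientations are given as a unit quaternion [x, y, z, w].
In Python, from station import robot gives the robot as it stands. The module is installed in compiled form; this text tells all that it offers.
- The arm moves only by the tool jog_arm, never from a script. Its argument "motion" is a list of rows, each an object of numbers: "dx", "dy", "dz": the shift along the tool's x, y, z in cm; "rx", "ry", "rz": the turn, a rotation vector about the tool's x, y, z in degrees; "gripper": the closure, from 0 (fully open) to 1 (shut). In form: [{"dx": .., "dy": .., "dz": .., "rx": .., "ry": .., "rz": .., "gripper": ..}, ...]. A call has 1 to 12 rows; each row is the pose to reach, as a shift and turn from the pose commanded when the call began, along the tool's axes at that moment; what a row does not reach only later rows make up. A row lasts 1/10 s, in which the tool goes at most 50 mm and 8.59 degrees, less where a joint would pass 70% of its speed; a pose out of reach is approached as far as the arm can. A call with a gripper value outside its range is refused whole. The fingers move at their own pace and stop on an object; "newtons" is the grip in N (left out, the last holds). Time passes only in rows, so rows that repeat a pose let the fingers close. It gives the time, the measured TCP pose, the force, the opening and the grip force at its end, in the units of the state.
- robot.state(): the state, without advancing time (a new reading comes with each control period).
- robot.capture(name): name is "side" or "top"; returns a dict with "img" (420x560x3 uint8, red, green, blue), "vertical_fov" (degrees; the focal length in pixels is half the picture's height over the tangent of half this angle, whatever the lens; pixels are square), "cx", "cy" (the principal point, pixels), "world_from_camera" (4x4, takes a point from camera to world coordinates). Camera axes: x right, y up, looking along -z (the intrinsics and any distortion apply to the point x, -y, -z); pixel columns grow to the right and rows downward; lengths in m; the calibration is good to about 2 mm. A picture is of the moment at which its call begins. There is no depth.
- robot.sign_off(): hands the job in; it is judged then, once.
The state is a dict: "clock": time; "joints": joint angles; "qd": joint speeds; "joint_torque": joint torques, N m; "eef_pos": TCP position; "tcp_rot": TCP orientation; "contact_force": force on the tool from outside, world axes, zero at the start; "wrist_torque": the same for the moment, N m; "opening": finger opening in m; "finger_force": force on a finger pad.
Only numpy, scipy, OpenCV 4.12 (cv2) and the standard library are available. Lean on these libraries where they do the work, as an engineer would, in place of code of your own. Each camera call takes 0.05 s, during which the arm holds its last target. There are 200 camera calls.

### The job

Hang the steel brush-washing pail by its bail handle in the notch of the bench hanger's hook and let go of it, then fit the black clip cover on top of the hook, over the handle, and press it straight down between the two spring clips until it snaps fully home. Do not let go at the end: finish while still pressing the seated cover firmly down (about 10 N) with the pail hanging free, and leave the two jars and the wooden block where they are.

Things in the scene. Friction and masses are not known exactly. Their poses are not given: they have to be found in the camera images.
- stand: Fixed bench hanger of dark steel; origin on the table right below the hook's notch, z up. From the hook a 24 mm wide arm (top 190 mm up) runs along +x to a post whose near face is 100 mm from the notch; its foot (120 x 120 x 12 mm) starts at 65 mm. The hook's -x end is open: a bail enters there, moving along +x above the front clip, its bar along the hanger's y, then is lowered into the notch.
- head: The hook: fixed aluminium block on the arm's end, 60 mm long (hanger x), 30 wide (y), 26 high; origin at the middle of its flat top, as point seat. Across its middle, along y, runs a notch open upward and to both sides: 23 mm wide at the top, 9 mm at the floor, 14 mm deep. The cover, when home, rests on the flat top on both sides of the notch, above the bail.
- seat (a point): Middle of the hook's flat top, over the notch, 195 mm above the table; axes as the hanger's: x towards the post, y along the notch, z up. A hanging bail's bar centre lies 10 mm below it, and the cover's origin coincides with it when the cover is home.
- clip_front (a joint): Opening in m (0 closed, 0.007 at most) of the steel spring clip, 24 mm wide, at the hook's open (-x) end; it slides outward along x. The two clips' tops are 21 mm above the hook's flat top and 70 mm apart; their lead-ins slope in to 54 mm at noses 5.5 to 7.5 mm above the flat top; below the noses they are 62 mm apart.
- clip_rear (a joint): Same for the spring clip at the hook's post (+x) end. Pressing the cover's 60 mm flange down drives both clips 3 mm outward against springs (force rises to some 8 to 15 N in all); then they jump back over the ends of the 4 mm thick flange and the force drops, within the last 7 mm before the cover meets the hook's flat top, a hard stop.
- pail: Open steel brush-washing pail, 100 mm across the rim, 60 mm high, 0.15 to 0.31 kg, standing on the table; origin at the centre of its underside, z up. Its stiff bail (does not fold) spans it along its y: a straight round bar, 8 mm diameter, 124 mm long, centre 150 mm above the underside, on two 6 mm uprights at y = +-62 mm that slope in to the rim. 86 mm is free between rim and bar.
- bail (a point): Centre of the bail's bar, 150 mm above the pail's underside; y along the bar, z up. The bar can be gripped from above beside its middle (about 40 mm along y either way), with the fingers closing along the pail's x, so that its middle stays free for the 30 mm wide hook.
- cover: Black plastic clip cover, 70 g, right way up on the table; origin at the centre of its flat underside, z up. Flange 60 (x) x 30 (y) x 4 mm, on it a body 44 x 26 mm up to 9 mm, on that a gripping rib 40 mm long (x), 12 mm thick (y), 9 to 42 mm above the underside. Grip the rib with the fingers closing along its y. On the hook its x lies along the hanger's x, either way round.
- jar: Bystander: clear glass jar, 68 mm diameter, 100 mm high; origin at the centre of its underside.
- flask: Bystander: small amber glass jar, 52 mm diameter, 90 mm high; origin at the centre of its underside.
- block: Bystander: wooden block 60 x 90 x 40 mm; origin at the centre of its underside.
Things that resemble listed ones, but are neither listed nor needed, are in the scene too. There is more than one size of the pail; the job needs the largest.

How it is judged:
By the outcome, as a careful person would: the job done as asked, in the order asked, and still so for the second after the job is handed in, while the arm keeps its last pose, push and grip.
It also fails if it takes over 67 s, if anything falls off the work surface, if the arm or the gripper's body presses on something with over 40 N, if the wrist force passes 120 N, or if a joint passes its speed limit or range.

## Working session

There is one attempt and no reset: what is moved stays moved. The work goes in short steps, Python scripts to look and compute and a tool call to move; the robot and the scene stay as the last step left them, time stands still between calls to the robot, and variables do not carry over. Pictures are saved under pics/ and viewed, at most 10 in all, crops included, and the job is handed in when it is done.

Besides the shell and the picture viewer there is one more tool, called after "Call:" by a JSON object that holds its "api" and its "payload". jog_arm: Moves the arm, as the interface text tells. Its arguments: {"type":"object","properties":{"motion":{"type":"array"},"newtons":{"type":"number"}},"required":["motion"]}

```bash
mkdir -p pics
python3 - <<'E'
from station import robot
import cv2,pickle
print(robot.state(), robot.tcp_to_grasp)
for n in("side","top"):
    c=robot.capture(n); pickle.dump(c,open(n+".pkl","wb")); cv2.imwrite(f"pics/{n}0.png",c["img"][:,:,::-1])
    print({k:v for k,v in c.items() if k!="img"})
E
```

```text
{'clock': 0.0, 'joints': array([-1.41015747e+00,  2.17811172e-01,  1.61492706e+00,  5.33215813e-06,
        1.31126045e+00, -1.12187535e-01]), 'qd': array([ 3.22778370e-04,  1.26053011e-03,  1.70908406e-04, -7.82850722e-04,
        6.63620220e-04, -2.67203953e-05]), 'joint_torque': array([ 2.64150374e-03, -3.96839726e+01, -3.03854835e+01, -8.06120534e-05,
        9.62211139e-03, -8.30877724e-06]), 'eef_pos': array([ 0.16830988, -0.60107565,  0.22993657]), 'tcp_rot': array([ 9.90709516e-01,  1.35989736e-01, -2.65657515e-05, -1.20272342e-03]), 'contact_force': array([ 0.27207399,  0.53148927, -0.43975222]), 'wrist_torque': array([-0.02773549, -0.0114974 ,  0.01945296]), 'finger_force': 0.0, 'opening': 0.08521465023050771} 0.0187
{'vertical_fov': 50.660176209412306, 'cx': 282.3302102314777, 'cy': 207.68623988266967, 'world_from_camera': array([[ 0.91257201,  0.25144967, -0.32246767,  0.30724668],
       [-0.40883647,  0.57660411, -0.70737575, -0.6772988 ],
       [ 0.00806678,  0.77736785,  0.62899456,  0.66142716],
       [ 0.        ,  0.        ,  0.        ,  1.        ]])}
{'vertical_fov': 48.3981433404053, 'cx': 285.7260527636539, 'cy': 209.07795677989068, 'world_from_camera': array([[ 0.0123064 ,  0.99934429, -0.03405217,  0.51895757],
       [-0.99976652,  0.01169243, -0.01817104, -0.08858246],
       [-0.01776097,  0.03426784,  0.99925485,  1.08272594],
       [ 0.        ,  0.        ,  0.        ,  1.        ]])}
```

View pics/side0.png

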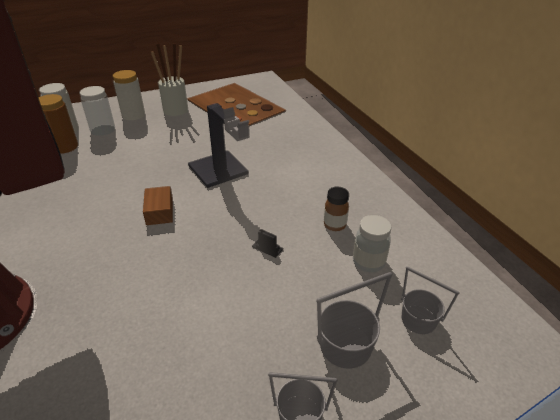

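View pics/top0.png

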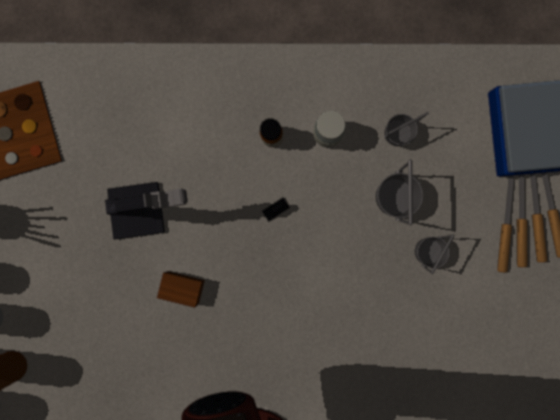

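The side view shows the stand at (225,140) with its hook at (235,127), the cover at (268,243) and the large pail at (348,325). In the top view the hook is at (178,197), the large pail at (405,197) with its bar at x≈411 between rows 162 and 222, and the cover at (276,209). I'll enlarge these regions for precise points.

```bash
cat > h.py <<'E'
import numpy as np,cv2,pickle
def load(n): return pickle.load(open(n+".pkl","rb"))
def ray(c,u,v):
    f=c["img"].shape[0]/2/np.tan(np.radians(c["vertical_fov"])/2)
    T=c["world_from_camera"]; d=T[:3,:3]@np.array([(u-c["cx"])/f,-(v-c["cy"])/f,-1]); return T[:3,3],d/np.linalg.norm(d)
def onz(c,u,v,z):
    o,d=ray(c,u,v); return o+d*(z-o[2])/d[2]
def tri(c1,p1,c2,p2):
    (a,d),(b,e)=ray(c1,*p1),ray(c2,*p2)
    t=np.linalg.lstsq(np.c_[d,-e],b-a,rcond=None)[0]; P=a+d*t[0];Q=b+e*t[1]; return (P+Q)/2,np.linalg.norm(P-Q)
def proj(c,P):
    T=c["world_from_camera"]; q=T[:3,:3].T@(np.asarray(P)-T[:3,3]); f=c["img"].shape[0]/2/np.tan(np.radians(c["vertical_fov"])/2)
    return c["cx"]+f*q[0]/-q[2], c["cy"]-f*q[1]/-q[2]
def crops(name,items):
    """items: (cam, u0,v0,w,h) -> tiles 266x300, gamma brightened, 3x2"""
    t=[]
    for c,u,v,w,h in items:
        im=c["img"][v:v+h,u:u+w,::-1]; im=(255*(im/255.)**0.5).astype(np.uint8)
        im=cv2.resize(im,(266,300),interpolation=cv2.INTER_CUBIC)
        for k in range(0,w,10): cv2.line(im,(k*266//w,0),(k*266//w,6),(0,255,0),1)
        for k in range(0,h,10): cv2.line(im,(0,k*300//h),(6,k*300//h),(0,255,0),1)
        t.append(im)
    while len(t)%3: t.append(np.zeros_like(t[0]))
    cv2.imwrite(name,np.vstack([np.hstack(t[i:i+3]) for i in range(0,len(t),3)]))
E
python3 - <<'E'
from h import *
s,t=load("side"),load("top")
crops("pics/c0.png",[(t,100,160,89,100),(t,370,150,89,100),(t,255,190,44,50),(s,180,90,89,100),(s,310,270,89,100),(s,245,220,44,50)])
E
```

```text
(no output)
```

View pics/c0.png

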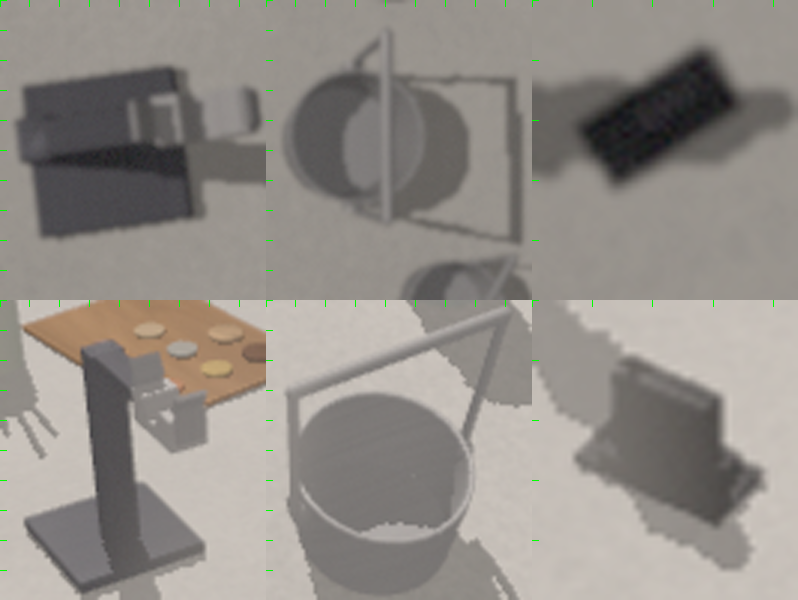

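The crops show the foot, arm, hook and bail bar clearly. The bar ends are at top (410.5,160) and (410.8,223.3), side (392.3,273.3) and (319,301). The cover's corners are clear too. I'll triangulate these and zoom further on the hook.

Run:
```python
from h import *
np.set_printoptions(precision=4,suppress=True)
s,t=load("side"),load("top")
print("nadir",proj(t,[.519,-.0886,0]))
print("bar+x",tri(t,(410.5,161),s,(391.3,273.8)));print("bar-x",tri(t,(410.8,222.5),s,(319.5,301)))
for p in[(107.3,189.3),(158.5,182.7),(164.5,231.3),(113.7,239.3)]: print("foot",onz(t,*p,.012))
# side foot corners
for p in[(24,520),(85,592),(205,548),(145,485)]: print("footS",onz(s,180+p[0]/2.99,90+(p[1]-300)/3,.012 ))
for p in[(284.1,197.5),(289.4,206.7),(269,221.2),(263,210.8)]: print("cov",onz(t,*p,.004))
for p in[(252.1,246.7),(275.6,257.5),(283.5,250)]: print("covS",onz(s,*p,.004))
for p in[(260.9,229.5),(276.4,235.8),(258.2,232),(274.8,238.3)]: print("ribS",onz(s,*p,.042))
# pail side rim center ; jars etc
def big(c,u,v,w,h):
    im=c["img"][v:v+h,u:u+w,::-1]; im=(255*(im/255.)**0.5).astype(np.uint8); im=cv2.resize(im,(400,600),interpolation=cv2.INTER_CUBIC)
    for k in range(0,w,5): cv2.line(im,(k*400//w,0),(k*400//w,8),(0,255,0),1)
    for k in range(0,h,5): cv2.line(im,(0,k*600//h),(8,k*600//h),(0,255,0),1)
    return im
cv2.imwrite("pics/hook.png",np.hstack([big(t,150,175,40,60),big(s,215,95,40,60)]))
```

```text
nadir (np.float64(294.0395827554721), np.float64(225.08472631924167))
bar+x (array([ 0.6519, -0.3202,  0.1538]), np.float64(0.006468851697344332))
bar-x (array([ 0.5286, -0.3209,  0.151 ]), np.float64(0.0036117502487006794))
foot [0.5964 0.344  0.012 ]
foot [0.6129 0.2254 0.012 ]
foot [0.501  0.2091 0.012 ]
foot [0.4812 0.3262 0.012 ]
footS [0.4877 0.3232 0.012 ]
footS [0.506  0.1985 0.012 ]
footS [0.6191 0.2187 0.012 ]
footS [0.6046 0.336  0.012 ]
cov [ 0.5825 -0.0649  0.004 ]
cov [ 0.5613 -0.0774  0.004 ]
cov [ 0.5273 -0.0307  0.004 ]
cov [ 0.5511 -0.0165  0.004 ]
covS [ 0.5316 -0.0325  0.004 ]
covS [ 0.5646 -0.0819  0.004 ]
covS [ 0.5886 -0.0683  0.004 ]
ribS [ 0.5541 -0.029   0.042 ]
ribS [ 0.576  -0.0598  0.042 ]
ribS [ 0.546  -0.0339  0.042 ]
ribS [ 0.57   -0.0654  0.042 ]
```

View pics/hook.png

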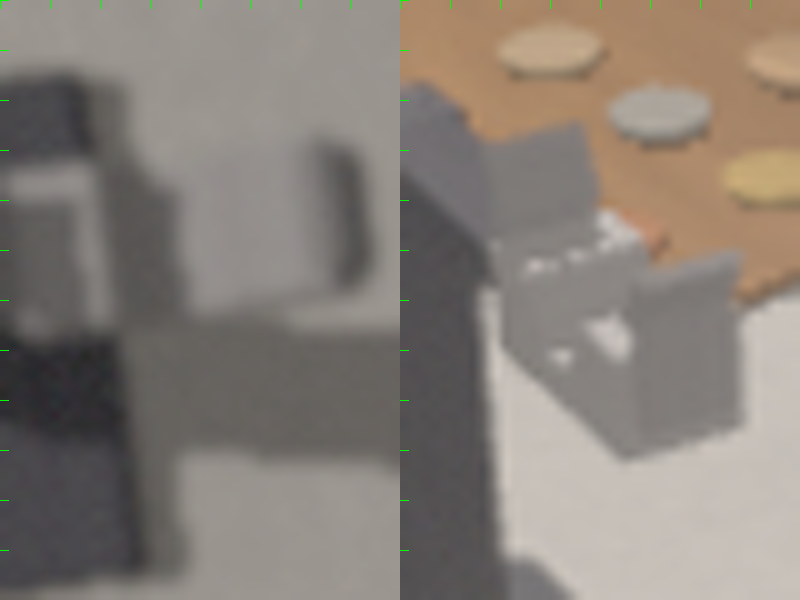

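Left tile: the hook from above, with the lit head and front clip spanning about top (155–186, 190–206). Right tile: the front clip's outer face, bottom corners at side (238,141) and (249.2,137.5). I'll check these against a model projection for consistency between cameras.

Run:
```python
from h import *
np.set_printoptions(precision=1,suppress=True)
s,t=load("side"),load("top")
a=np.arctan2(.988,-.153)
def W(seat,p):
    c,n=np.cos(a),np.sin(a); return [seat[0]+c*p[0]-n*p[1],seat[1]+n*p[0]+c*p[1],.195+p[2]]
for seat in[(.567,.1525),(.573,.1455)]:
    print(seat)
    for nm,p in dict(frontTopL=(-.035,-.012,.021),frontTopR=(-.035,.012,.021),headbotL=(-.03,-.015,-.026),headbotR=(-.03,.015,-.026),headbotRearL=(.03,-.015,-.026),headbotRearR=(.03,.015,-.026),rearTopL=(.035,-.012,.021),rearTopR=(.035,.012,.021),postL=(.1,-.012,-.005),postR=(.1,.012,-.005)).items():
        w=W(seat,p); u,v=proj(t,w); U,V=proj(s,w)
        print(nm,"topTile",np.array([(u-150)*10,(v-175)*10]),"sideTile",np.array([(U-215)*10,(V-95)*10]))
```

```text
(0.567, 0.1525)
frontTopL topTile [328.  137.4] sideTile [308.7 257.1]
frontTopR topTile [345.1 264.6] sideTile [207.8 286.3]
headbotL topTile [357.7 144.6] sideTile [318.9 438.5]
headbotR topTile [378.  295.4] sideTile [197.1 476.2]
headbotRearL topTile [ 56.9 187.8] sideTile [188.8 324.6]
headbotRearR topTile [ 76.8 338.6] sideTile [ 70.1 359.4]
rearTopL topTile [-41.8 190.6] sideTile [153.1 128.9]
rearTopR topTile [-25.1 317.7] sideTile [ 55.4 155.4]
postL topTile [-331.9  247.4] sideTile [ 30.5 124. ]
postR topTile [-316.   370.8] sideTile [-62.9 148.9]
(0.573, 0.1455)
frontTopL topTile [366.  105.8] sideTile [347.3 266.4]
frontTopR topTile [383.1 232.9] sideTile [246.5 295.7]
headbotL topTile [393.8 114.5] sideTile [356.1 448. ]
headbotR topTile [414.1 265.3] sideTile [234.5 485.9]
headbotRearL topTile [ 92.9 157.8] sideTile [224.2 333.4]
headbotRearR topTile [112.9 308.5] sideTile [105.6 368.4]
rearTopL topTile [ -3.9 159. ] sideTile [189.4 137.4]
rearTopR topTile [ 12.9 286. ] sideTile [ 91.7 164. ]
postL topTile [-295.   216.7] sideTile [ 64.4 132. ]
postR topTile [-279.1  340. ] sideTile [-29. 157.]
```

```bash
cat >> h.py <<'E'
from scipy.spatial.transform import Rotation as Ro
def go(st,x,y,z,th):
    "cm shifts and rz deg for tool-down target (TCP xyz, tool-x yaw th deg)"
    R=Ro.from_quat(st["tcp_rot"]); d=R.inv().apply(np.array([x,y,z])-st["eef_pos"])*100
    T=Ro.from_euler("z",th,degrees=True)*Ro.from_euler("x",180,degrees=True)
    print("shift",d.round(2),"rot",np.degrees((R.inv()*T).as_rotvec()).round(1))
E
python3 -c "
from h import *; from station import robot
go(robot.state(),.630,-.3205,.215,.3)"
```

```text
shift [ 52.02 -14.58   1.55] rot [-0.1  0.  15.3]
```

Call:
{"api": "jog_arm", "payload": {"motion": [{"dx": 5, "dy": -1.4, "rz": 3}, {"dx": 10, "dy": -2.8, "rz": 6}, {"dx": 15, "dy": -4.2, "rz": 10}, {"dx": 20, "dy": -5.6, "rz": 15.3}, {"dx": 25, "dy": -7, "rz": 15.3}, {"dx": 30, "dy": -8.4, "rz": 15.3}, {"dx": 35, "dy": -9.8, "rz": 15.3}, {"dx": 40, "dy": -11.2, "rz": 15.3}, {"dx": 45, "dy": -12.6, "rz": 15.3}, {"dx": 49, "dy": -13.8, "dz": 0.8, "rz": 15.3}, {"dx": 52, "dy": -14.6, "dz": 1.5, "rz": 15.3}, {"dx": 52, "dy": -14.6, "dz": 1.5, "rz": 15.3}]}}

```text
invalid input at $.motion[0]: expected keys dx, dy, dz, rx, ry, rz, gripper
```

Run:
```python
from h import *; from station import robot
for n in("side","top"):
    c=robot.capture(n); pickle.dump(c,open(n+"1.pkl","wb"))
st=robot.state(); print(st["clock"],st["eef_pos"],st["joints"])
s,t=load("side1"),load("top1")
P=st["eef_pos"]; R=Ro.from_quat(st["tcp_rot"]).as_matrix()
print("tip proj",proj(s,P),proj(t,P))
for sg in(1,-1):
    for zz in (0,-.013): print(sg,zz,"inner pad tip",proj(s,P+R@[0,sg*.0426,zz]))
crops("pics/c1.png",[(s,300,190,133,150),(s,320,230,66,75),(t,350,130,133,150)])
```

```text
0.2 [ 0.16832515 -0.60136452  0.23040606] [-1.41021698e+00  2.17509612e-01  1.61438637e+00  2.50270521e-05
  1.31129531e+00 -1.12208693e-01]
tip proj (np.float64(26.780936046590256), np.float64(724.5114790966122)) (np.float64(580.2975977013781), np.float64(426.06275245826714))
1 0 inner pad tip (np.float64(48.87386137897681), np.float64(812.0531696881853))
1 -0.013 inner pad tip (np.float64(41.32740820480336), np.float64(813.9655341557966))
-1 0 inner pad tip (np.float64(8.346231949030596), np.float64(651.46523746151))
-1 -0.013 inner pad tip (np.float64(0.9665677703442839), np.float64(648.6252898653715))
```

View pics/c1.png

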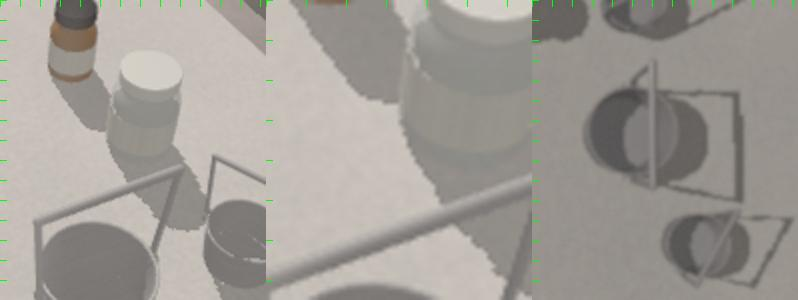

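The move was refused because each row needs every key, so the picture shows only the unchanged jars and pail. Repeating with full rows; the tool limits speed itself.

Call:
{"api": "jog_arm", "payload": {"motion": [{"dx": 5, "dy": -1.4, "dz": 0, "rx": 0, "ry": 0, "rz": 3, "gripper": 0}, {"dx": 10, "dy": -2.8, "dz": 0, "rx": 0, "ry": 0, "rz": 6, "gripper": 0}, {"dx": 15, "dy": -4.2, "dz": 0, "rx": 0, "ry": 0, "rz": 10, "gripper": 0}, {"dx": 20, "dy": -5.6, "dz": 0, "rx": 0, "ry": 0, "rz": 15.3, "gripper": 0}, {"dx": 25, "dy": -7, "dz": 0, "rx": 0, "ry": 0, "rz": 15.3, "gripper": 0}, {"dx": 30, "dy": -8.4, "dz": 0, "rx": 0, "ry": 0, "rz": 15.3, "gripper": 0}, {"dx": 35, "dy": -9.8, "dz": 0, "rx": 0, "ry": 0, "rz": 15.3, "gripper": 0}, {"dx": 40, "dy": -11.2, "dz": 0, "rx": 0, "ry": 0, "rz": 15.3, "gripper": 0}, {"dx": 45, "dy": -12.6, "dz": 0, "rx": 0, "ry": 0, "rz": 15.3, "gripper": 0}, {"dx": 49, "dy": -13.8, "dz": 0.8, "rx": 0, "ry": 0, "rz": 15.3, "gripper": 0}, {"dx": 52, "dy": -14.6, "dz": 1.5, "rx": 0, "ry": 0, "rz": 15.3, "gripper": 0}, {"dx": 52, "dy": -14.6, "dz": 1.5, "rx": 0, "ry": 0, "rz": 15.3, "gripper": 0}]}}

```text
clock: 1.4
eef_pos: [0.633, -0.3166, 0.2138]
tcp_rot: [1.0, 0.006, -0.0, -0.002]
contact_force: [-1.0, -0.0, -1.1]
opening: 0.085
finger_force: 0.0
```

Run:
```python
from h import *; from station import robot
for n in("side","top"):
    c=robot.capture(n); pickle.dump(c,open(n+"1.pkl","wb"))
st=robot.state(); print(st["clock"],st["eef_pos"],st["joints"])
s,t=load("side1"),load("top1")
P=st["eef_pos"]; R=Ro.from_quat(st["tcp_rot"]).as_matrix()
print("tip proj",proj(s,P),proj(t,P))
for sg in(1,-1):
    for w in(-.011,.011): print(sg,w,"inner pad tip corner",np.round(proj(s,P+R@[w,sg*.0426,-.013]),1))
go(st,.630,-.3205,.215,.3)
u,v=map(int,proj(s,P))
print(u,v)
crops("pics/c1.png",[(s,u-66,v-75,133,150),(s,u-44,v-50,89,100),(t,350,130,133,150)])
```

```text
1.5 [ 0.62997531 -0.32011681  0.21501051] [-5.69079252e-01  4.00455319e-01  1.41266589e+00 -6.73556666e-04
  1.33066036e+00  9.93907688e-01]
tip proj (np.float64(383.15460642440235), np.float64(249.38982117261764)) (np.float64(419.5862034027936), np.float64(166.7493113743442))
1 -0.011 inner pad tip corner [396.1 265.1]
1 0.011 inner pad tip corner [409.4 260.3]
-1 -0.011 inner pad tip corner [361.7 226.7]
-1 0.011 inner pad tip corner [374.2 222.8]
shift [0.   0.04 0.  ] rot [-0.   0.1  0.2]
383 249
```

View pics/c1.png

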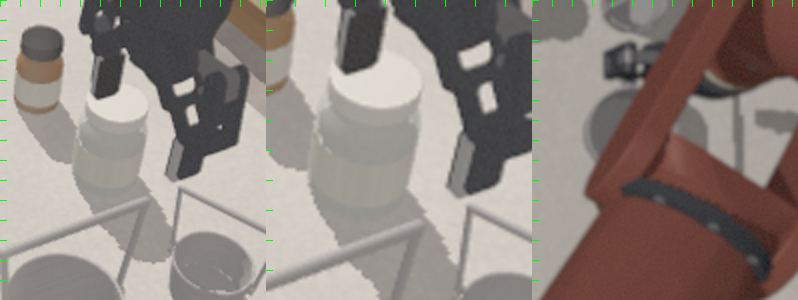

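The side crop shows the near finger's inner-left tip corner at (400.2,262.3) and the far finger's at (368.4,223.7). The projected positions are (396.1,265.1) and (361.7,226.7), so the side camera has an offset of about (+5,-3) px. I'll see whether the top camera agrees with the robot.

Run:
```python
from h import *
np.set_printoptions(precision=1,suppress=True)
s,t=load("side"),load("top");t1=load("top1")
print("side minus top-predicted:")
for n,pt,ps,z in[("bar+",(410.5,161),(391.3,273.8),.15),("bar-",(410.8,222.5),(319.5,301),.15),("cov",(284.1,197.5),(283.5,250),.004),("cov",(289.4,206.7),(275.6,257.5),.004),("cov",(263,210.8),(252.1,246.7),.004)]:
    print(n,np.array(ps)-proj(s,onz(t,*pt,z)), onz(t,*pt,z)*1000, onz(s,*ps,z)*1000)
P=np.array([.62998,-.3201,.215])
for y in(.0426,.057): 
  for x in(-.011,.011): print("top far finger",x,y,np.array(proj(t1,P+[x,y,.013])))
im=t1["img"][145:185,375:435,::-1]; im=(255*(im/255.)**.45).astype(np.uint8)
im2=cv2.resize(im,(780,520),interpolation=cv2.INTER_CUBIC)
for k in range(0,60,5): cv2.line(im2,(k*13,0),(k*13,8),(0,255,0),1)
for k in range(0,40,5): cv2.line(im2,(0,k*13),(8,k*13),(0,255,0),1)
cv2.imwrite("pics/f1.png",im2)
```

```text
side minus top-predicted:
bar+ [ 4.1 -1.9] [ 649.6 -319.4  150. ] [ 657.8 -318.6  150. ]
bar- [ 2.5 -0.6] [ 527.  -320.4  150. ] [ 530.7 -320.9  150. ]
cov [3.3 0.2] [582.5 -64.9   4. ] [588.6 -68.3   4. ]
cov [2.3 1. ] [561.3 -77.4   4. ] [564.6 -81.9   4. ]
cov [-5.8  7.2] [551.1 -16.5   4. ] [531.6 -32.5   4. ]
top far finger -0.011 0.0426 [398.  171.6]
top far finger 0.011 0.0426 [398.1 159.6]
top far finger -0.011 0.057 [390.1 171.5]
top far finger 0.011 0.057 [390.2 159.6]
```

View pics/f1.png

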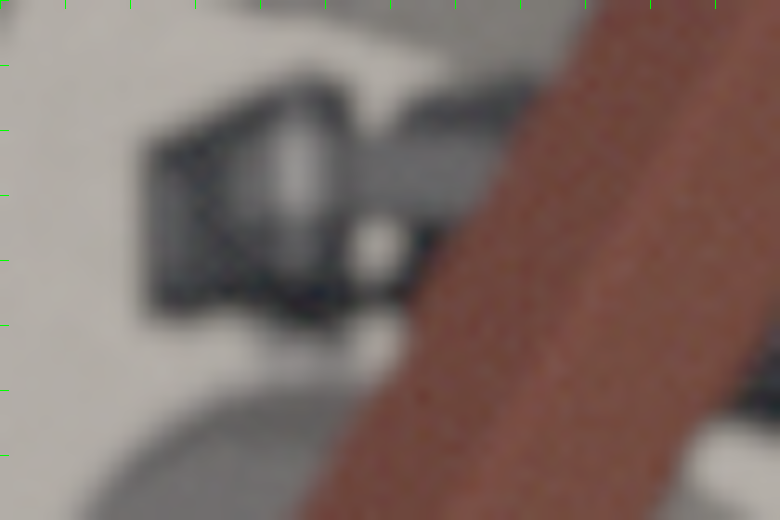

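From above, the far finger sits at rows 156–169 and its left edge at col 386. That matches the robot within about 1 px, so I trust the top camera and treat the side camera as biased. Now descend and grip the bar at 100 N.

Call:
{"api": "jog_arm", "payload": {"motion": [{"dx": -0.1, "dy": 0, "dz": 3, "rx": 0, "ry": 0, "rz": 0, "gripper": 0}, {"dx": -0.1, "dy": 0, "dz": 6, "rx": 0, "ry": 0, "rz": 0, "gripper": 0}, {"dx": -0.1, "dy": 0, "dz": 8.4, "rx": 0, "ry": 0, "rz": 0, "gripper": 0}, {"dx": -0.1, "dy": 0, "dz": 8.4, "rx": 0, "ry": 0, "rz": 0, "gripper": 0}, {"dx": -0.1, "dy": 0, "dz": 8.4, "rx": 0, "ry": 0, "rz": 0, "gripper": 0.5}, {"dx": -0.1, "dy": 0, "dz": 8.4, "rx": 0, "ry": 0, "rz": 0, "gripper": 1}, {"dx": -0.1, "dy": 0, "dz": 8.4, "rx": 0, "ry": 0, "rz": 0, "gripper": 1}, {"dx": -0.1, "dy": 0, "dz": 8.4, "rx": 0, "ry": 0, "rz": 0, "gripper": 1}, {"dx": -0.1, "dy": 0, "dz": 8.4, "rx": 0, "ry": 0, "rz": 0, "gripper": 1}, {"dx": -0.1, "dy": 0, "dz": 8.4, "rx": 0, "ry": 0, "rz": 0, "gripper": 1}, {"dx": -0.1, "dy": 0, "dz": 8.4, "rx": 0, "ry": 0, "rz": 0, "gripper": 1}, {"dx": -0.1, "dy": 0, "dz": 8.4, "rx": 0, "ry": 0, "rz": 0, "gripper": 1}], "newtons": 100}}

```text
clock: 2.7
eef_pos: [0.6296, -0.3211, 0.1333]
tcp_rot: [1.0, 0.003, 0.001, 0.0]
contact_force: [0.2, 1.0, 4.4]
opening: 0.0046
finger_force: 97.9
```

The 4.6 mm opening is small for an 8 mm bar. I'll lift slightly and look.

Call:
{"api": "jog_arm", "payload": {"motion": [{"dx": 0, "dy": 0, "dz": -1, "rx": 0, "ry": 0, "rz": 0, "gripper": 1}, {"dx": 0, "dy": 0, "dz": -2, "rx": 0, "ry": 0, "rz": 0, "gripper": 1}, {"dx": 0, "dy": 0, "dz": -2, "rx": 0, "ry": 0, "rz": 0, "gripper": 1}, {"dx": 0, "dy": 0, "dz": -2, "rx": 0, "ry": 0, "rz": 0, "gripper": 1}]}}

```text
clock: 3.1
eef_pos: [0.629, -0.3215, 0.1527]
tcp_rot: [1.0, 0.003, 0.0, 0.0]
contact_force: [-1.0, -1.4, -0.4]
opening: 0.0043
finger_force: 97.9
```

Run:
```python
from h import *; from station import robot
for n in("side","top"):
    c=robot.capture(n); pickle.dump(c,open(n+"2.pkl","wb"))
st=robot.state(); print(st["contact_force"],st["wrist_torque"],st["opening"],st["eef_pos"])
s=load("side2")
im=s["img"][210:370,300:440,::-1]; im=(255*(im/255.)**.6).astype(np.uint8)
cv2.imwrite("pics/g2.png",cv2.resize(im,(525,600),interpolation=cv2.INTER_CUBIC))
```

```text
[-0.0285192   0.39883305 -0.87873434] [ 0.00674471 -0.09934673 -0.04201818] 0.00433420708781917 [ 0.62841843 -0.32108165  0.15170101]
```

View pics/g2.png

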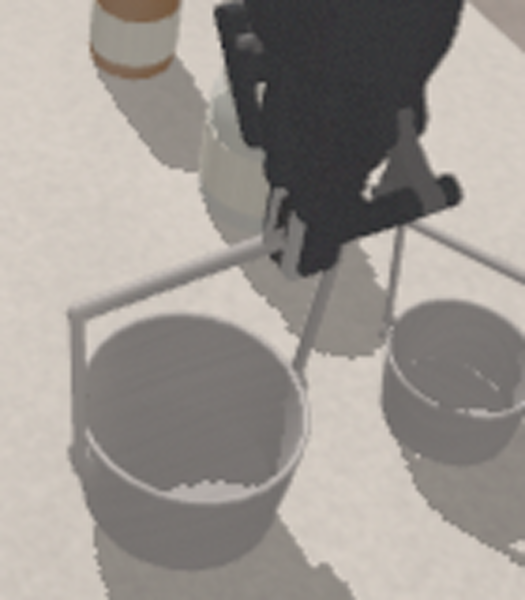

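The picture shows the bar held between the pads about 40 mm from its middle, with the pail upright. Computing the transit to the pre-entry pose.

Run:
```python
from h import *; from station import robot
st=robot.state()
go(st,.6196,.0796,.283,8.7); print(onz(load("top"),330,125,.1),onz(load("top"),270,130,.09))
```

```text
shift [ -0.67 -40.08 -13.11] rot [-0.   0.  -8.4]
[ 0.73138009 -0.1621299   0.1       ] [ 0.72168384 -0.03479415  0.09      ]
```

Call:
{"api": "jog_arm", "payload": {"motion": [{"dx": 0, "dy": 0, "dz": -3, "rx": 0, "ry": 0, "rz": 0, "gripper": 1}, {"dx": 0, "dy": 0, "dz": -6, "rx": 0, "ry": 0, "rz": 0, "gripper": 1}, {"dx": 0, "dy": 0, "dz": -9, "rx": 0, "ry": 0, "rz": 0, "gripper": 1}, {"dx": 0, "dy": 0, "dz": -12, "rx": 0, "ry": 0, "rz": 0, "gripper": 1}, {"dx": 0, "dy": 0, "dz": -13, "rx": 0, "ry": 0, "rz": 0, "gripper": 1}, {"dx": 0, "dy": 0, "dz": -13, "rx": 0, "ry": 0, "rz": 0, "gripper": 1}]}}

```text
clock: 3.8
eef_pos: [0.6297, -0.3218, 0.2845]
tcp_rot: [1.0, 0.003, 0.002, 0.001]
contact_force: [0.5, -0.4, -0.8]
opening: 0.0044
finger_force: 98.0
```

Call:
{"api": "jog_arm", "payload": {"motion": [{"dx": 0, "dy": -3, "dz": 0, "rx": 0, "ry": 0, "rz": -1, "gripper": 1}, {"dx": 0, "dy": -6.5, "dz": 0, "rx": 0, "ry": 0, "rz": -2, "gripper": 1}, {"dx": 0, "dy": -10, "dz": 0, "rx": 0, "ry": 0, "rz": -3, "gripper": 1}, {"dx": -0.3, "dy": -14, "dz": 0, "rx": 0, "ry": 0, "rz": -4, "gripper": 1}, {"dx": -0.5, "dy": -18, "dz": 0, "rx": 0, "ry": 0, "rz": -5, "gripper": 1}, {"dx": -0.7, "dy": -22, "dz": 0, "rx": 0, "ry": 0, "rz": -6, "gripper": 1}, {"dx": -0.7, "dy": -26, "dz": 0, "rx": 0, "ry": 0, "rz": -7, "gripper": 1}, {"dx": -0.7, "dy": -30, "dz": 0, "rx": 0, "ry": 0, "rz": -8.4, "gripper": 1}, {"dx": -0.7, "dy": -34, "dz": 0, "rx": 0, "ry": 0, "rz": -8.4, "gripper": 1}, {"dx": -0.7, "dy": -37.5, "dz": 0, "rx": 0, "ry": 0, "rz": -8.4, "gripper": 1}, {"dx": -0.7, "dy": -40, "dz": 0, "rx": 0, "ry": 0, "rz": -8.4, "gripper": 1}, {"dx": -0.7, "dy": -40, "dz": 0, "rx": 0, "ry": 0, "rz": -8.4, "gripper": 1}]}}

```text
clock: 5.0
eef_pos: [0.6179, 0.0813, 0.2793]
tcp_rot: [0.997, 0.078, -0.002, -0.0]
contact_force: [0.6, -0.6, -2.1]
opening: 0.0041
finger_force: 98.1
```

Run:
```python
from h import *; from station import robot
for n in("side","top"):
    c=robot.capture(n); pickle.dump(c,open(n+"3.pkl","wb"))
st=robot.state(); print(st["contact_force"],st["wrist_torque"],st["eef_pos"])
go(st,.6196,.0796,.221,8.7)
s,t=load("side3"),load("top3")
def b(c,u,v,w,h):
    im=c["img"][v:v+h,u:u+w,::-1]; im=(255*(im/255.)**.55).astype(np.uint8); im=cv2.resize(im,(400,600),interpolation=cv2.INTER_CUBIC)
    for k in range(0,w,10): cv2.line(im,(k*400//w,0),(k*400//w,8),(0,255,0),1)
    for k in range(0,h,10): cv2.line(im,(0,k*600//h),(8,k*600//h),(0,255,0),1)
    return im
cv2.imwrite("pics/p3.png",np.hstack([b(s,190,50,120,180),b(t,140,140,120,180)]))
```

```text
[ 0.15297099 -0.393869   -1.69346841] [ 0.06498118 -0.03766287  0.02627722] [0.61846298 0.07859347 0.27989778]
shift [ 0.15 -0.08  5.89] rot [-0.   0.2  0.1]
```

View pics/p3.png

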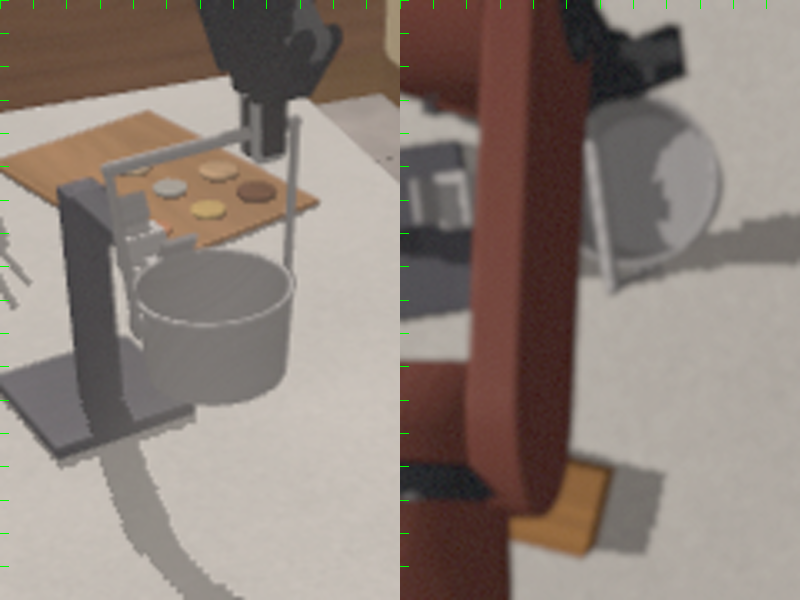

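The pail is held and nearly level in both views, with its bar at top (201.5,204) and rim centre at about top (215,195). I'll check tilt numerically from the top view, including the bar ends.

Run:
```python
from h import *
np.set_printoptions(precision=1,suppress=True)
t=load("top3"); k=3.333
s=load("side3")
print("bar lo end",onz(t,140+212/k,140+288/k,.297)*1000,"bar mid seen",onz(t,140+192/k,140+145/k,.297)*1000)
print("rim right edge",onz(t,140+322/k,140+180/k,.207)*1000,"rim top",onz(t,140+255/k,140+97/k,.207)*1000,"rim bottom",onz(t,140+235/k,140+265/k,.207)*1000)
# side, bias-corrected (-4,+2)
f=lambda x,y:(190+x/k-4,50+y/k+2)
print("side bar ends z .297",onz(s,*f(108,168),.297)*1000,onz(s,*f(296,122),.297)*1000,"rim ends",onz(s,*f(133,290),.207)*1000,onz(s,*f(294,285),.207)*1000)
```

```text
bar lo end [514.9  63.8 297. ] bar mid seen [587.3  75.3 297. ]
rim right edge [576.1  20.1 207. ] rim top [622.7  58.8 207. ] rim bottom [527.5  68.5 207. ]
side bar ends z .297 [512.2  61.2 297. ] [631.8  75.9 297. ] rim ends [526.   79.3 207. ] [617.5  46.4 207. ]
```

The bar's middle agrees with the robot to about 2 mm. Lower to entry height, then slide in along hanger +x.

Call:
{"api": "jog_arm", "payload": {"motion": [{"dx": 0, "dy": 0, "dz": 2.5, "rx": 0, "ry": 0, "rz": 0, "gripper": 1}, {"dx": 0.1, "dy": 0, "dz": 5, "rx": 0, "ry": 0, "rz": 0, "gripper": 1}, {"dx": 0.1, "dy": 0, "dz": 5.9, "rx": 0, "ry": 0, "rz": 0, "gripper": 1}, {"dx": 0.1, "dy": 0, "dz": 5.9, "rx": 0, "ry": 0, "rz": 0, "gripper": 1}, {"dx": 0.1, "dy": -1.5, "dz": 5.9, "rx": 0, "ry": 0, "rz": 0, "gripper": 1}, {"dx": 0.1, "dy": -3, "dz": 5.9, "rx": 0, "ry": 0, "rz": 0, "gripper": 1}, {"dx": 0.1, "dy": -4.5, "dz": 5.9, "rx": 0, "ry": 0, "rz": 0, "gripper": 1}, {"dx": 0.1, "dy": -6, "dz": 5.9, "rx": 0, "ry": 0, "rz": 0, "gripper": 1}, {"dx": 0.1, "dy": -7.5, "dz": 5.9, "rx": 0, "ry": 0, "rz": 0, "gripper": 1}, {"dx": 0.1, "dy": -8.1, "dz": 5.9, "rx": 0, "ry": 0, "rz": 0, "gripper": 1}, {"dx": 0.1, "dy": -8.1, "dz": 5.9, "rx": 0, "ry": 0, "rz": 0, "gripper": 1}]}}

```text
clock: 6.2
eef_pos: [0.6079, 0.1604, 0.2233]
tcp_rot: [0.997, 0.077, -0.0, 0.0]
contact_force: [0.1, 0.1, -1.1]
opening: 0.0044
finger_force: 98.1
```

Run:
```python
from h import *; from station import robot
st=robot.state(); print(st["contact_force"],st["wrist_torque"],st["eef_pos"])
go(st,.6075,.1587,.178,8.7)
```

```text
[ 0.0862976   0.05313797 -1.13954073] [ 0.02523333 -0.07898218 -0.05701052] [0.60790483 0.16037943 0.22332102]
shift [-0.07  0.16  4.53] rot [0.  0.  0.2]
```

Call:
{"api": "jog_arm", "payload": {"motion": [{"dx": 0, "dy": 0.15, "dz": 1, "rx": 0, "ry": 0, "rz": 0, "gripper": 1}, {"dx": 0, "dy": 0.15, "dz": 2, "rx": 0, "ry": 0, "rz": 0, "gripper": 1}, {"dx": 0, "dy": 0.15, "dz": 3, "rx": 0, "ry": 0, "rz": 0, "gripper": 1}, {"dx": 0, "dy": 0.15, "dz": 4, "rx": 0, "ry": 0, "rz": 0, "gripper": 1}, {"dx": 0, "dy": 0.15, "dz": 4.5, "rx": 0, "ry": 0, "rz": 0, "gripper": 1}, {"dx": 0, "dy": 0.15, "dz": 4.5, "rx": 0, "ry": 0, "rz": 0, "gripper": 1}, {"dx": 0, "dy": 0.15, "dz": 4.5, "rx": 0, "ry": 0, "rz": 0, "gripper": 1}]}}

```text
clock: 6.9
eef_pos: [0.6086, 0.1574, 0.1783]
tcp_rot: [0.997, 0.076, 0.0, -0.0]
contact_force: [0.5, -0.9, -1.9]
opening: 0.0043
finger_force: 98.1
```

Call:
{"api": "jog_arm", "payload": {"motion": [{"dx": 0, "dy": 0, "dz": 0.3, "rx": 0, "ry": 0, "rz": 0, "gripper": 1}, {"dx": 0, "dy": 0, "dz": 0.6, "rx": 0, "ry": 0, "rz": 0, "gripper": 1}, {"dx": 0, "dy": 0, "dz": 0.6, "rx": 0, "ry": 0, "rz": 0, "gripper": 1}, {"dx": 0, "dy": 0, "dz": 0.6, "rx": 0, "ry": 0, "rz": 0, "gripper": 1}]}}

```text
clock: 7.3
eef_pos: [0.6084, 0.1575, 0.1723]
tcp_rot: [0.997, 0.076, -0.0, 0.0]
contact_force: [-0.3, 1.1, -0.8]
opening: 0.0041
finger_force: 98.1
```

Call:
{"api": "jog_arm", "payload": {"motion": [{"dx": 0, "dy": 0, "dz": 0.2, "rx": 0, "ry": 0, "rz": 0, "gripper": 1}, {"dx": 0, "dy": 0, "dz": 0.4, "rx": 0, "ry": 0, "rz": 0, "gripper": 1}, {"dx": 0, "dy": 0, "dz": 0.4, "rx": 0, "ry": 0, "rz": 0, "gripper": 1}, {"dx": 0, "dy": 0, "dz": 0.4, "rx": 0, "ry": 0, "rz": 0, "gripper": 1}]}}

```text
clock: 7.7
eef_pos: [0.6085, 0.1579, 0.1685]
tcp_rot: [0.997, 0.076, 0.0, -0.0]
contact_force: [-0.5, 1.3, -1.1]
opening: 0.0044
finger_force: 98.1
```

Call:
{"api": "jog_arm", "payload": {"motion": [{"dx": 0, "dy": 0, "dz": 0.2, "rx": 0, "ry": 0, "rz": 0, "gripper": 1}, {"dx": 0, "dy": 0, "dz": 0.2, "rx": 0, "ry": 0, "rz": 0, "gripper": 1}, {"dx": 0, "dy": 0, "dz": 0.2, "rx": 0, "ry": 0, "rz": 0, "gripper": 1}]}}

```text
clock: 8.0
eef_pos: [0.6088, 0.1581, 0.1674]
tcp_rot: [0.997, 0.076, 0.001, -0.001]
contact_force: [-2.1, 3.3, 5.5]
opening: 0.0043
finger_force: 98.7
```

Call:
{"api": "jog_arm", "payload": {"motion": [{"dx": 0, "dy": -0.1, "dz": -0.1, "rx": 0, "ry": 0, "rz": 0, "gripper": 1}, {"dx": 0, "dy": -0.1, "dz": -0.1, "rx": 0, "ry": 0, "rz": 0, "gripper": 1}, {"dx": 0, "dy": -0.1, "dz": -0.1, "rx": 0, "ry": 0, "rz": 0, "gripper": 1}]}}

```text
clock: 8.3
eef_pos: [0.6088, 0.1582, 0.1676]
tcp_rot: [0.997, 0.076, 0.001, 0.0]
contact_force: [0.1, 0.9, 3.8]
opening: 0.0043
finger_force: 98.6
```

Bar is on the notch floor. Release and rise.

Call:
{"api": "jog_arm", "payload": {"motion": [{"dx": 0, "dy": -0.1, "dz": -0.05, "rx": 0, "ry": 0, "rz": 0, "gripper": 0.7}, {"dx": 0, "dy": -0.1, "dz": -0.05, "rx": 0, "ry": 0, "rz": 0, "gripper": 0.4}, {"dx": 0, "dy": -0.1, "dz": -0.05, "rx": 0, "ry": 0, "rz": 0, "gripper": 0}, {"dx": 0, "dy": -0.1, "dz": -0.05, "rx": 0, "ry": 0, "rz": 0, "gripper": 0}, {"dx": 0, "dy": -0.1, "dz": -0.05, "rx": 0, "ry": 0, "rz": 0, "gripper": 0}, {"dx": 0, "dy": -0.1, "dz": -0.05, "rx": 0, "ry": 0, "rz": 0, "gripper": 0}, {"dx": 0, "dy": -0.1, "dz": -2, "rx": 0, "ry": 0, "rz": 0, "gripper": 0}, {"dx": 0, "dy": -0.1, "dz": -5, "rx": 0, "ry": 0, "rz": 0, "gripper": 0}, {"dx": 0, "dy": -0.1, "dz": -9, "rx": 0, "ry": 0, "rz": 0, "gripper": 0}, {"dx": 0, "dy": -0.1, "dz": -13, "rx": 0, "ry": 0, "rz": 0, "gripper": 0}, {"dx": 0, "dy": -0.1, "dz": -13, "rx": 0, "ry": 0, "rz": 0, "gripper": 0}, {"dx": 0, "dy": -0.1, "dz": -13, "rx": 0, "ry": 0, "rz": 0, "gripper": 0}]}}

```text
clock: 9.5
eef_pos: [0.6091, 0.1596, 0.2993]
tcp_rot: [0.997, 0.076, 0.002, -0.0]
contact_force: [-0.1, -0.3, 0.0]
opening: 0.0853
finger_force: 0.0
```

Run:
```python
from h import *; from station import robot
for n in("side","top"):
    c=robot.capture(n); pickle.dump(c,open(n+"4.pkl","wb"))
st=robot.state(); print(st["contact_force"],st["wrist_torque"],st["eef_pos"],st["opening"],st["joints"])
# cover rectangle by dark mask in the initial top view
t=load("top"); s=load("side")
g=t["img"].astype(int).sum(2)[190:240,255:299]
m=(g<75).astype(np.uint8); n,l,stt,ce=cv2.connectedComponentsWithStats(m)
i=1+np.argmax(stt[1:,4]); c=cv2.findContours((l==i).astype(np.uint8),0,1)[0][0]+[255,190]
r=cv2.minAreaRect(c); b=cv2.boxPoints(r); print(r,[onz(t,*p,.004).round(4) for p in b],"centre",onz(t,*r[0],.004),onz(t,*r[0],.02))
```

```text
[-0.70369119  0.33062601 -0.52993473] [0.01793885 0.02161491 0.00683542] [0.60730281 0.15932189 0.29567488] 0.08518324847365086 [ 1.44842731e-01  1.80910169e-01  1.53483062e+00 -8.56564435e-06
  1.42854424e+00  1.56329261e+00]
((275.2646789550781, 208.941162109375), (12.519396781921387, 25.896284103393555), 59.03623962402344) [array([ 0.5524, -0.0117,  0.004 ]), array([ 0.5838, -0.0627,  0.004 ]), array([ 0.5591, -0.0778,  0.004 ]), array([ 0.5277, -0.0269,  0.004 ])] centre [ 0.55575133 -0.04478263  0.004     ] [ 0.5552056  -0.04543228  0.02      ]
```

Run:
```python
from h import *; from station import robot
go(robot.state(),.5557,-.0455,.12,122)
```

```text
shift [-8.16 19.46 17.59] rot [-2.000e-01  1.000e-01 -1.133e+02]
```

Call:
{"api": "jog_arm", "payload": {"motion": [{"dx": -1, "dy": 3, "dz": 0, "rx": 0, "ry": 0, "rz": -8, "gripper": 0}, {"dx": -2, "dy": 6, "dz": 0, "rx": 0, "ry": 0, "rz": -16, "gripper": 0}, {"dx": -3, "dy": 9, "dz": 0, "rx": 0, "ry": 0, "rz": -24, "gripper": 0}, {"dx": -4, "dy": 12, "dz": 2, "rx": 0, "ry": 0, "rz": -32, "gripper": 0}, {"dx": -5, "dy": 14, "dz": 4, "rx": 0, "ry": 0, "rz": -40, "gripper": 0}, {"dx": -6, "dy": 16, "dz": 6, "rx": 0, "ry": 0, "rz": -48, "gripper": 0}, {"dx": -7, "dy": 18, "dz": 8, "rx": 0, "ry": 0, "rz": -56, "gripper": 0}, {"dx": -8.2, "dy": 19.5, "dz": 10, "rx": 0, "ry": 0, "rz": -64, "gripper": 0}, {"dx": -8.2, "dy": 19.5, "dz": 12, "rx": 0, "ry": 0, "rz": -72, "gripper": 0}, {"dx": -8.2, "dy": 19.5, "dz": 14, "rx": 0, "ry": 0, "rz": -80, "gripper": 0}, {"dx": -8.2, "dy": 19.5, "dz": 16, "rx": 0, "ry": 0, "rz": -88, "gripper": 0}, {"dx": -8.2, "dy": 19.5, "dz": 17.6, "rx": 0, "ry": 0, "rz": -96, "gripper": 0}]}}

```text
clock: 10.8
eef_pos: [0.554, -0.0453, 0.1175]
tcp_rot: [0.608, 0.794, -0.001, -0.003]
contact_force: [-0.4, -0.9, -0.4]
opening: 0.0856
finger_force: 0.0
```

Call:
{"api": "jog_arm", "payload": {"motion": [{"dx": 0, "dy": 0, "dz": 0, "rx": 0, "ry": 0, "rz": -8, "gripper": 0}, {"dx": 0, "dy": 0, "dz": 0, "rx": 0, "ry": 0, "rz": -16, "gripper": 0}, {"dx": 0, "dy": 0, "dz": 0, "rx": 0, "ry": 0, "rz": -17.3, "gripper": 0}, {"dx": 0, "dy": 0, "dz": 0, "rx": 0, "ry": 0, "rz": -17.3, "gripper": 0}]}}

```text
clock: 11.2
eef_pos: [0.5555, -0.0455, 0.1198]
tcp_rot: [0.486, 0.874, -0.0, -0.001]
contact_force: [0.1, 0.0, 0.4]
opening: 0.0858
finger_force: 0.0
```

Run:
```python
from h import *; from station import robot
st=robot.state(); print(st["clock"],st["eef_pos"])
go(st,.5557,-.0455,.0153,122)
```

```text
11.2 [ 0.55549707 -0.04548728  0.11979168]
shift [-0.03  0.04 10.45] rot [-0.1 -0.1 -0.1]
```

Call:
{"api": "jog_arm", "payload": {"motion": [{"dx": 0, "dy": 0, "dz": 4, "rx": 0, "ry": 0, "rz": 0, "gripper": 0}, {"dx": 0, "dy": 0, "dz": 8, "rx": 0, "ry": 0, "rz": 0, "gripper": 0}, {"dx": 0, "dy": 0, "dz": 10, "rx": 0, "ry": 0, "rz": 0, "gripper": 0}, {"dx": 0, "dy": 0, "dz": 10.4, "rx": 0, "ry": 0, "rz": 0, "gripper": 0}, {"dx": 0, "dy": 0, "dz": 10.4, "rx": 0, "ry": 0, "rz": 0, "gripper": 0.4}, {"dx": 0, "dy": 0, "dz": 10.4, "rx": 0, "ry": 0, "rz": 0, "gripper": 0.7}, {"dx": 0, "dy": 0, "dz": 10.4, "rx": 0, "ry": 0, "rz": 0, "gripper": 1}, {"dx": 0, "dy": 0, "dz": 10.4, "rx": 0, "ry": 0, "rz": 0, "gripper": 1}, {"dx": 0, "dy": 0, "dz": 10.4, "rx": 0, "ry": 0, "rz": 0, "gripper": 1}, {"dx": 0, "dy": 0, "dz": 10.4, "rx": 0, "ry": 0, "rz": 0, "gripper": 1}, {"dx": 0, "dy": 0, "dz": 10.4, "rx": 0, "ry": 0, "rz": 0, "gripper": 1}, {"dx": 0, "dy": 0, "dz": 10.4, "rx": 0, "ry": 0, "rz": 0, "gripper": 1}], "newtons": 80}}

```text
clock: 12.4
eef_pos: [0.5578, -0.0459, 0.0184]
tcp_rot: [0.485, 0.875, 0.0, 0.001]
contact_force: [-0.0, -0.4, 6.0]
opening: 0.0105
finger_force: 78.8
```

Run:
```python
from h import *; from station import robot
st=robot.state(); print(st["eef_pos"],st["contact_force"])
go(st,.567,.152,.33,98.7)
```

```text
[ 0.5577534  -0.04588512  0.01842664] [-0.01168845 -0.39707015  6.02640623]
shift [ 16.25  11.32 -31.16] rot [ 0.1  0.1 23.3]
```

Call:
{"api": "jog_arm", "payload": {"motion": [{"dx": 0, "dy": 0, "dz": -4, "rx": 0, "ry": 0, "rz": 0, "gripper": 1}, {"dx": 0, "dy": 0, "dz": -9, "rx": 0, "ry": 0, "rz": 0, "gripper": 1}, {"dx": 0, "dy": 0, "dz": -14, "rx": 0, "ry": 0, "rz": 0, "gripper": 1}, {"dx": 0, "dy": 0, "dz": -19, "rx": 0, "ry": 0, "rz": 0, "gripper": 1}, {"dx": 0, "dy": 0, "dz": -24, "rx": 0, "ry": 0, "rz": 4, "gripper": 1}, {"dx": 2, "dy": 1.5, "dz": -28, "rx": 0, "ry": 0, "rz": 8, "gripper": 1}, {"dx": 5, "dy": 3.5, "dz": -31, "rx": 0, "ry": 0, "rz": 12, "gripper": 1}, {"dx": 8, "dy": 5.6, "dz": -31, "rx": 0, "ry": 0, "rz": 18, "gripper": 1}, {"dx": 11, "dy": 7.6, "dz": -31, "rx": 0, "ry": 0, "rz": 23.3, "gripper": 1}, {"dx": 14, "dy": 9.7, "dz": -31, "rx": 0, "ry": 0, "rz": 23.3, "gripper": 1}, {"dx": 16.2, "dy": 11.3, "dz": -31, "rx": 0, "ry": 0, "rz": 23.3, "gripper": 1}, {"dx": 16.2, "dy": 11.3, "dz": -31, "rx": 0, "ry": 0, "rz": 23.3, "gripper": 1}]}}

```text
clock: 13.6
eef_pos: [0.5657, 0.1548, 0.326]
tcp_rot: [0.65, 0.76, -0.0, -0.001]
contact_force: [-0.4, 0.4, -1.3]
opening: 0.0103
finger_force: 78.3
```

Run:
```python
from h import *; from station import robot
for n in("side","top"):
    c=robot.capture(n); pickle.dump(c,open(n+"5.pkl","wb"))
st=robot.state(); print(st["eef_pos"],st["contact_force"],st["opening"])
go(st,.567,.152,.26,98.7)
s=load("side5"); P=st["eef_pos"]; print(proj(s,P-[0,0,.0184]), proj(s,[.567,.152,.195]))
xh=np.array([np.cos(np.radians(98.7)),np.sin(np.radians(98.7)),0])
def b(c,u,v,w,h):
    im=c["img"][v:v+h,u:u+w,::-1]; im=(255*(im/255.)**.55).astype(np.uint8); im=cv2.resize(im,(w*6,h*6),interpolation=cv2.INTER_CUBIC)
    for k in range(0,w,10): cv2.line(im,(k*6,0),(k*6,8),(0,255,0),1)
    for k in range(0,h,10): cv2.line(im,(0,k*6),(8,k*6),(0,255,0),1)
    return im
cv2.imwrite("pics/p5.png",b(s,180,40,100,100))
yh=np.array([-xh[1],xh[0],0])
O=P-[0,0,.0184]
for a in(-1,1):
  for bb in(-1,1): print(a,bb,"flange corner",np.array(proj(s,O+.03*a*xh+.015*bb*yh)).round(1))
```

```text
[0.56598106 0.15177704 0.3262002 ] [-0.52942765 -0.52077999 -0.33343498] 0.010351091933085355
shift [0.01 0.12 6.62] rot [-0.1  0.   0.1]
(np.float64(229.77988116055548), np.float64(74.33625254581813)) (np.float64(233.642259015894), np.float64(124.40880756483364))
-1 -1 flange corner [243.6  77.9]
-1 1 flange corner [230.1  81.1]
1 -1 flange corner [229.5  68. ]
1 1 flange corner [216.4  70.9]
```

View pics/p5.png

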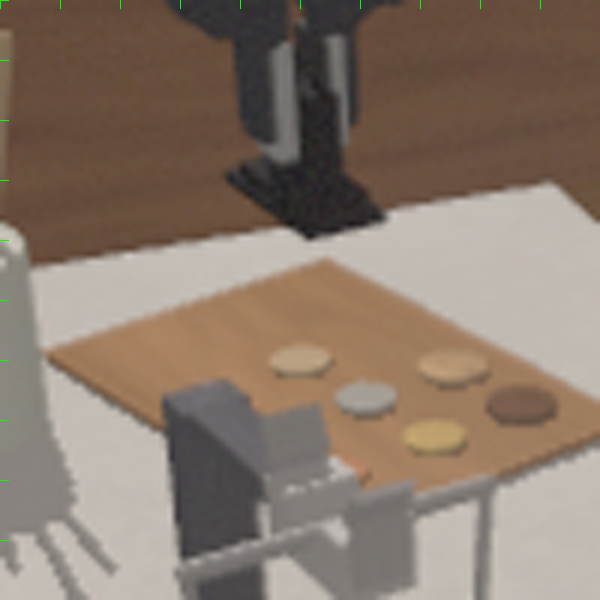

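The cover is held level, its corners at side (232,80), (244.2,76.2) and (218,70). That lines up with the hook within about 1–2 mm, and the bail crosses the hook at its middle. Lower to just above the clips.

Call:
{"api": "jog_arm", "payload": {"motion": [{"dx": 0, "dy": 0.15, "dz": 2, "rx": 0, "ry": 0, "rz": 0, "gripper": 1}, {"dx": 0, "dy": 0.15, "dz": 4, "rx": 0, "ry": 0, "rz": 0, "gripper": 1}, {"dx": 0, "dy": 0.15, "dz": 6, "rx": 0, "ry": 0, "rz": 0, "gripper": 1}, {"dx": 0, "dy": 0.15, "dz": 8, "rx": 0, "ry": 0, "rz": 0, "gripper": 1}, {"dx": 0, "dy": 0.15, "dz": 8.6, "rx": 0, "ry": 0, "rz": 0, "gripper": 1}, {"dx": 0, "dy": 0.15, "dz": 8.6, "rx": 0, "ry": 0, "rz": 0, "gripper": 1}, {"dx": 0, "dy": 0.15, "dz": 8.6, "rx": 0, "ry": 0, "rz": 0, "gripper": 1}]}}

```text
clock: 14.4
eef_pos: [0.5687, 0.1512, 0.2423]
tcp_rot: [0.652, 0.759, 0.0, 0.0]
contact_force: [-0.4, -0.1, -0.6]
opening: 0.0104
finger_force: 78.2
```

Call:
{"api": "jog_arm", "payload": {"motion": [{"dx": 0, "dy": 0, "dz": 0.3, "rx": 0, "ry": 0, "rz": 0, "gripper": 1}, {"dx": 0, "dy": 0, "dz": 0.6, "rx": 0, "ry": 0, "rz": 0, "gripper": 1}, {"dx": 0, "dy": 0, "dz": 0.9, "rx": 0, "ry": 0, "rz": 0, "gripper": 1}, {"dx": 0, "dy": 0, "dz": 1.2, "rx": 0, "ry": 0, "rz": 0, "gripper": 1}, {"dx": 0, "dy": 0, "dz": 1.2, "rx": 0, "ry": 0, "rz": 0, "gripper": 1}, {"dx": 0, "dy": 0, "dz": 1.2, "rx": 0, "ry": 0, "rz": 0, "gripper": 1}]}}

```text
clock: 15.0
eef_pos: [0.5681, 0.1523, 0.2293]
tcp_rot: [0.651, 0.759, 0.0, -0.0]
contact_force: [1.0, 1.6, -0.4]
opening: 0.0103
finger_force: 78.4
```

Call:
{"api": "jog_arm", "payload": {"motion": [{"dx": 0, "dy": 0, "dz": 0.2, "rx": 0, "ry": 0, "rz": 0, "gripper": 1}, {"dx": 0, "dy": 0, "dz": 0.4, "rx": 0, "ry": 0, "rz": 0, "gripper": 1}, {"dx": 0, "dy": 0, "dz": 0.4, "rx": 0, "ry": 0, "rz": 0, "gripper": 1}, {"dx": 0, "dy": 0, "dz": 0.4, "rx": 0, "ry": 0, "rz": 0, "gripper": 1}]}}

```text
clock: 15.4
eef_pos: [0.5686, 0.1521, 0.2259]
tcp_rot: [0.651, 0.759, 0.001, 0.0]
contact_force: [0.1, 2.5, 3.8]
opening: 0.0107
finger_force: 78.9
```

Call:
{"api": "jog_arm", "payload": {"motion": [{"dx": 0, "dy": 0, "dz": 0.2, "rx": 0, "ry": 0, "rz": 0, "gripper": 1}, {"dx": 0, "dy": 0, "dz": 0.3, "rx": 0, "ry": 0, "rz": 0, "gripper": 1}, {"dx": 0, "dy": 0, "dz": 0.3, "rx": 0, "ry": 0, "rz": 0, "gripper": 1}, {"dx": 0, "dy": 0, "dz": 0.3, "rx": 0, "ry": 0, "rz": 0, "gripper": 1}]}}

```text
clock: 15.8
eef_pos: [0.5686, 0.1522, 0.223]
tcp_rot: [0.651, 0.759, 0.001, 0.0]
contact_force: [0.2, 3.3, 5.5]
opening: 0.0105
finger_force: 79.1
```

Call:
{"api": "jog_arm", "payload": {"motion": [{"dx": 0.1, "dy": 0, "dz": 0.2, "rx": 0, "ry": 0, "rz": 0, "gripper": 1}, {"dx": 0.1, "dy": 0, "dz": 0.3, "rx": 0, "ry": 0, "rz": 0, "gripper": 1}, {"dx": 0.1, "dy": 0, "dz": 0.3, "rx": 0, "ry": 0, "rz": 0, "gripper": 1}, {"dx": 0.1, "dy": 0, "dz": 0.3, "rx": 0, "ry": 0, "rz": 0, "gripper": 1}]}}

```text
clock: 16.2
eef_pos: [0.5687, 0.1527, 0.2208]
tcp_rot: [0.651, 0.759, 0.001, 0.001]
contact_force: [-1.0, 3.4, 7.7]
opening: 0.0104
finger_force: 79.5
```

Call:
{"api": "jog_arm", "payload": {"motion": [{"dx": 0, "dy": 0, "dz": 0.2, "rx": 0, "ry": 0, "rz": 0, "gripper": 1}, {"dx": 0, "dy": 0, "dz": 0.3, "rx": 0, "ry": 0, "rz": 0, "gripper": 1}, {"dx": 0, "dy": 0, "dz": 0.3, "rx": 0, "ry": 0, "rz": 0, "gripper": 1}, {"dx": 0, "dy": 0, "dz": 0.3, "rx": 0, "ry": 0, "rz": 0, "gripper": 1}]}}

```text
clock: 16.6
eef_pos: [0.5679, 0.1526, 0.2158]
tcp_rot: [0.651, 0.759, -0.0, -0.0]
contact_force: [0.9, 2.4, 2.8]
opening: 0.0106
finger_force: 78.7
```

Force dropped from 7.7 to 2.8 N, so the clips are jumping over. Press on to the hard stop.

Call:
{"api": "jog_arm", "payload": {"motion": [{"dx": 0, "dy": 0, "dz": 0.1, "rx": 0, "ry": 0, "rz": 0, "gripper": 1}, {"dx": 0, "dy": 0, "dz": 0.2, "rx": 0, "ry": 0, "rz": 0, "gripper": 1}, {"dx": 0, "dy": 0, "dz": 0.2, "rx": 0, "ry": 0, "rz": 0, "gripper": 1}, {"dx": 0, "dy": 0, "dz": 0.2, "rx": 0, "ry": 0, "rz": 0, "gripper": 1}]}}

```text
clock: 17.0
eef_pos: [0.5671, 0.1526, 0.2135]
tcp_rot: [0.651, 0.759, -0.001, -0.001]
contact_force: [-1.1, 2.0, 0.1]
opening: 0.0105
finger_force: 78.7
```

Call:
{"api": "jog_arm", "payload": {"motion": [{"dx": 0, "dy": 0, "dz": 0.1, "rx": 0, "ry": 0, "rz": 0, "gripper": 1}, {"dx": 0, "dy": 0, "dz": 0.1, "rx": 0, "ry": 0, "rz": 0, "gripper": 1}, {"dx": 0, "dy": 0, "dz": 0.1, "rx": 0, "ry": 0, "rz": 0, "gripper": 1}]}}

```text
clock: 17.3
eef_pos: [0.5673, 0.1527, 0.2134]
tcp_rot: [0.651, 0.759, -0.001, -0.0]
contact_force: [-3.5, 2.0, 3.7]
opening: 0.0108
finger_force: 79.2
```

Stopped at 0.2134, exactly the predicted home height. Now build up to about 10 N and ease the sideways load.

Call:
{"api": "jog_arm", "payload": {"motion": [{"dx": 0.05, "dy": -0.1, "dz": 0.1, "rx": 0, "ry": 0, "rz": 0, "gripper": 1}, {"dx": 0.05, "dy": -0.1, "dz": 0.2, "rx": 0, "ry": 0, "rz": 0, "gripper": 1}, {"dx": 0.05, "dy": -0.1, "dz": 0.2, "rx": 0, "ry": 0, "rz": 0, "gripper": 1}, {"dx": 0.05, "dy": -0.1, "dz": 0.2, "rx": 0, "ry": 0, "rz": 0, "gripper": 1}]}}

```text
clock: 17.7
eef_pos: [0.5673, 0.1527, 0.2134]
tcp_rot: [0.651, 0.759, 0.0, 0.001]
contact_force: [-4.8, 0.6, 9.4]
opening: 0.0105
finger_force: 80.1
```

Call:
{"api": "jog_arm", "payload": {"motion": [{"dx": 0, "dy": -0.05, "dz": 0.05, "rx": 0, "ry": 0, "rz": 0, "gripper": 1}, {"dx": 0, "dy": -0.05, "dz": 0.05, "rx": 0, "ry": 0, "rz": 0, "gripper": 1}, {"dx": 0, "dy": -0.05, "dz": 0.05, "rx": 0, "ry": 0, "rz": 0, "gripper": 1}, {"dx": 0, "dy": -0.05, "dz": 0.05, "rx": 0, "ry": 0, "rz": 0, "gripper": 1}]}}

```text
clock: 18.1
eef_pos: [0.5673, 0.1527, 0.2134]
tcp_rot: [0.651, 0.759, 0.001, 0.001]
contact_force: [-4.5, 0.7, 10.4]
opening: 0.0101
finger_force: 80.1
```

Run:
```python
from h import *; from station import robot
F=[];Z=[]
for i in range(8):
    c=robot.capture("side"); st=robot.state(); F.append(st["contact_force"]); Z.append(st["eef_pos"])
print(np.mean(F,0),np.std(F,0),np.mean(Z,0),st["clock"],st["joints"])
a=c["img"].astype(int); 
d0=np.abs(a-load("side")["img"]).sum(2); d5=np.abs(a-load("side5")["img"]).sum(2)
print("flask/jar/block vs start",d0[185:232,322:352].mean(),d0[215:275,352:395].mean(),d0[185:226,140:176].mean())
print("pail below hook vs before cover",d5[145:220,185:275].mean(), (d5[145:220,185:275]>60).sum(), "noise",d5[250:400,50:250].mean())
# dark flange over hook
m=(a.sum(2)<110)[100:130,215:255]; ys,xs=np.nonzero(m); print("dark cover px low rows",ys.max()+100, xs.min()+215,xs.max()+215)
```

```text
[-4.04042491  0.12847801 10.79708856] [0.37875685 0.36031    0.53722054] [0.56728706 0.15268453 0.21340211] 18.5 [ 1.44016635e-01  1.52247478e-01  1.72296934e+00 -1.07357781e-03
  1.26395154e+00 -8.04788582e-03]
flask/jar/block vs start 7.115602836879432 10.005813953488373 7.500677506775068
pail below hook vs before cover 7.499259259259259 0 noise 18.302866666666667
dark cover px low rows 129 215 243
```

```bash
python3 -c "
from station import robot
print(robot.sign_off())"
```

```text
the job is handed in; nothing more can be done
None
```

The largest pail hangs free by its bail in the hook's notch, and the cover is snapped home and still held down at about 10.8 N (with about 4 N of sideways load); the jars and block are unmoved, and I handed the job in at about 18.5 s.

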